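Re-tension the whetstone's cam clamp

TASK

The whetstone on the kitchen island sits loose because its cam clamp is set too slack. Flip that clamp's lever fully open, then turn its wing nut clockwise (seen from above) until the wing lies in line with the clamp's strap, and then flip the lever fully closed again. Do not touch the chopping board or the like clamp that holds it.

Things in the scene. Friction and masses are not known exactly. Their poses are not given: they have to be found in the camera images.
- stone_clamp: Fixed clamp with the whetstone it holds (reddish-brown top, 200 x 68 mm, top 54 mm high, pale wood base from x = 32 mm on). Origin on the island's top, on the axis of the upright stud under the wing nut. x: level along the strap (30 mm wide, top 49 mm high) to the stone, roughly away from the robot; z up. Lever pivot at (-95, 0, 55) mm in a fork 36 mm wide, 70 mm high.
- stone_lever (a joint): Steel lever in the clamp's x-z plane, black 26 mm ball centred 130 mm from the pivot, at x = -95 + 130 sin(0.698 - q), z = 55 + 130 cos(0.698 - q) mm. 0 rad = closed stop (leans to the stone, ball over the nut and in its way); 1.5 = open stop (leans away). Starts 0 to 0.15. Stays where left; 2 to 3 N at the ball moves it. Pinch the ball from above across y, carry it along the arc.
- stone_nut (a joint): Steel wing nut turning about the clamp's z axis. Its wing is an upright plate 60 mm long, 12 thick, 63 to 97 mm above the island. 0 rad = wing along the clamp's x axis (right tension); negative = slack: wing turned anticlockwise from above by that angle. Clockwise raises the value. Starts at -1.3 to -0.8, stays where left, takes about 0.1 N m. Stops at -1.6 and 0.6.
- board_clamp: The like clamp beside it, same sizes and axes, lever closed, wing along its strap, fixed together with the dark chopping board it holds (270 x 170 x 26 mm, from x = 32 mm on). Not to be touched.

How it is judged:
By the outcome, as a careful person would: the job done as asked, in the order asked, and still so for the second after the job is handed in, with the robot touching nothing.
It also fails if it takes over 58 s, if anything falls off the work surface, if the arm or the gripper's body presses on something with over 40 N, if the wrist force passes 120 N, or if a joint passes its speed limit or range.

ROBOT

A 7-joint arm with a two-finger parallel gripper is mounted at the origin on the work surface. World frame = base frame: x ahead of the robot, y to its left, z up, the work surface at z = 0. Lengths are in m, angles in rad, forces in N, time in s.
With the tool pointing down it reaches from about 0.4 to 0.875 m from the base axis. Payload 19.3 kg.
Tool frame: the origin (TCP) lies where the fingers leave the gripper's body, on its centre line; the fingertips stand bot.tip_reach ahead of it and the grasp point (between the pads) lies 54 mm ahead of it (bot.tip_reach is the distance from the TCP to the fingertips, in m); z points along the fingers, y is the line along which they close (so a half turn about z gives the same grasp; the last joint's range is limited). The gripper opens to 85 mm and grips with 20 to 120 N. Pads are 22 mm wide; open, the fingers measure 114 mm over their backs; the gripper's body (76 mm by 85 mm) begins 54 mm behind the grasp point. The pads swing forward as they close: fully open they stand 13 mm farther back than shut.
Start: joints at [-1.304, 0.521, -0.036, 1.599, 0.021, 1.021, -0.113], TCP at [0.207, 0.59, 0.304] pointing down, gripper open.
Joint ranges: [-2.91, 2.91], [-0.3, 2.13], [-1.5, 1.42], [0.17, 2.43], [-1.26, 4.41], [0.16, 1.93], [-2.52, 2.52]. Speed limits (rad/s): [1.89, 1.89, 2.39, 2.39, 3.01, 3.01, 3.01].

INTERFACE

Orientations are given as [roll, pitch, yaw] about the fixed x, y, z axes, in that order (R = Rz(yaw) Ry(pitch) Rx(roll)).
In Python, from workcell import bot gives the robot as it stands. The module is installed in compiled form; this text tells all that it offers.
- The arm moves only by the shell command python3 -m jog 'ROWS' [FORCE]. ROWS is JSON, a list that holds one entry, the list of rows, each a list of 7 numbers: the shift along the tool's x, y, z in mm, then the turn, a rotation vector about the tool's x, y, z in rad, then the opening, from 0 (shut) to 1 (fully open). In form: [[[tx, ty, tz, wx, wy, wz, fingers], ...]]. A call has 1 to 5 rows; each row shifts and turns the commanded pose from where the row before left it, along the tool's axes as they then stand; what a row does not reach is not made up. A row lasts 1/10 s, in which the tool goes at most 50 mm and 8.59 degrees, less where a joint would pass 70% of its speed; a pose out of reach is approached as far as the arm can. A call is refused whole if a number of a shift passes 50 or a number of a turn 0.15, either way. A call with a gripper value outside its range is refused whole. The fingers move at their own pace and stop on an object; FORCE is the grip in N (left out, the last holds). Time passes only in rows, so rows that do not move let the fingers close. It gives the time, the measured TCP pose, the force, the opening and the grip force at its end, in the units of the state.
- bot.observe(): the state, without advancing time (a new reading comes with each control period).
- bot.grab_frame(name): name is "scene" or "top" or "wrist"; returns a dict with "img" (420x560x3 uint8, red, green, blue), "intrinsics" (3x3 intrinsics, pixels), "R" (3x3) and "t" (3): a world point X has camera coordinates R X + t; the wrist camera has in their place "tool_from_camera" (4x4, takes a point from camera to tool coordinates, whose origin is the TCP and whose axes are the flange's). Camera axes: x right, y down, z forward; pixel columns grow to the right and rows downward; lengths in m; the calibration is good to about 2 mm. A picture is of the moment at which its call begins: read the wrist's pose just before it. There is no depth.
- bot.job_done(): hands the job in; it is judged then, once.
Trained networks look in a picture, given as the dict that the camera call returned (one of the last four; its "shot" number tells which), for a name from the list of things; names that differ only in an ending like _2 or _b are one class to them, and where a whole thing is asked for, a point or a joint stands for the part that bears it (a point fixed in the world has none). Each returns a list of dicts, best first, with "conf" (0 to 1); they miss things now and then, are a little off and sometimes report something else, mostly with a low value. They report only what shows in the picture. A call takes as long as a camera call.
- bot.trace(query, picture): "region" (420x560 bool, what is visible of it).
- bot.spot_point(query, picture): "xyz" ([x, y, z] in m, in world coordinates, good to about 4 mm: a listed point, or the origin of a listed thing).
The state is a dict: "clock": time; "qpos": joint angles; "qd": joint speeds; "joint_efforts": joint torques, N m; "position": TCP position; "tool_rot": TCP orientation; "force": force on the tool from outside, world axes, zero at the start; "moment": the same for the moment, N m; "grip_width": finger opening in m; "finger_force": force on a finger pad.
Only numpy, scipy, OpenCV 4.12 (cv2) and the standard library are available. Lean on these libraries where they do the work, as an engineer would, in place of code of your own. Each camera call takes 0.05 s, during which the arm holds its last target. There are 200 camera calls.

## Working session

There is one attempt and no reset: what is moved stays moved. The work goes in short steps, Python scripts to look and compute and a shell command to move; the robot and the scene stay as the last step left them, time stands still between calls to the robot, and variables do not carry over. Pictures are saved under pics/ and viewed, at most 10 in all, crops included, and the job is handed in when it is done.

```bash
mkdir -p pics
python3 - <<'E'
from workcell import bot
import cv2,numpy as np
s=bot.observe();print(s['clock'],s['position'],s['tool_rot'],bot.tip_reach)
ims=[]
for n in("top","scene"):
    p=bot.grab_frame(n)
    ims.append(p['img'])
    for q in("stone_clamp","stone_lever","stone_nut","board_clamp"):
        print(n,q,[(np.round(d['xyz'],3).tolist(),round(d['conf'],2)) for d in bot.spot_point(q,p)])
    cv2.imwrite(f'pics/{n}.png',p['img'][:,:,::-1])
    print(p['intrinsics'],p['R'],p['t'])
E
```

```text
0.0 [0.2064599  0.58965792 0.30333833] [-3.14048311e+00  6.97985761e-05  2.80487460e+00] 0.0726
top stone_clamp [([0.604, -0.197, 0.005], 0.91)]Traceback (most recent call last):
  File "<stdin>", line 9, in <module>
ValueError: it knows: board_clamp, stone_clamp
```

Run:
```python
from workcell import bot
import cv2,numpy as np
for n in("top","scene"):
    p=bot.grab_frame(n)
    for q in("stone_clamp","board_clamp"):
        print(n,q,[(np.round(d['xyz'],3).tolist(),round(d['conf'],2)) for d in bot.spot_point(q,p)])
    for q in("stone_lever","stone_nut"):
        try:
            for d in bot.trace(q,p): 
                ys,xs=np.nonzero(d['region']);print(q,d['conf'],xs.min(),xs.max(),ys.min(),ys.max())
        except Exception as e: print(e)
    cv2.imwrite(f'pics/{n}.png',p['img'][:,:,::-1])
    print(p['intrinsics'].tolist(),p['R'].tolist(),p['t'].tolist())
```

```text
top stone_clamp [([0.604, -0.198, 0.001], 0.97)]
top board_clamp [([0.634, 0.207, -0.001], 0.6)]
stone_lever 0.72 376 398 201 248
stone_nut 0.81 368 394 188 201
[[437.5789514875285, 0.0, 281.10867969585075], [0.0, 437.5789514875285, 203.26574124585957], [0.0, 0.0, 1.0]] [[0.020272533533141252, -0.999671818381173, -0.01566141496245368], [-0.9985632701536895, -0.01946791749350852, -0.04992389897068612], [0.049602619730383136, 0.0166509976561301, -0.9986302240533972]] [-0.0008216545442061598, 0.5861189907816389, 0.9680538156929739]
scene stone_clamp [([0.606, -0.2, 0.001], 0.55)]
scene board_clamp [([0.636, 0.21, -0.0], 0.58)]
stone_lever 0.59 163 198 143 190
stone_nut 0.67 160 182 184 212
[[443.02276474278904, 0.0, 274.53989853483006], [0.0, 443.02276474278904, 205.0472129809151], [0.0, 0.0, 1.0]] [[-0.3215755818295952, 0.946863076292574, 0.006281713517821022], [0.5731896836242418, 0.19993979081456445, -0.7946556906206425], [-0.7536860963011717, -0.251941252681634, -0.607027901697698]] [0.18801067624984788, -0.25801606082302775, 1.2939615539897236]
```

View pics/top.png

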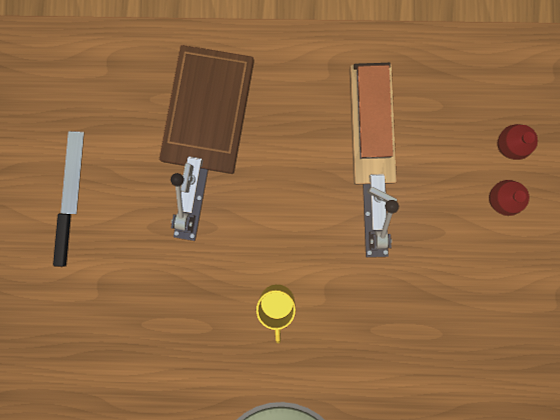

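View pics/scene.png

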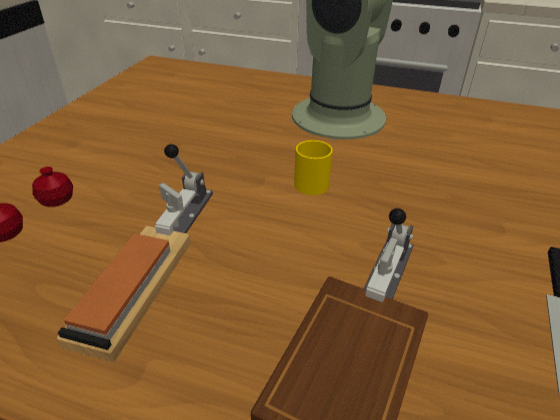

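The top view shows the stone clamp at about (377,215), with its ball at (392,206) and its wing from (370,188) to (394,201). The scene view has the same ball at (172,151). The board clamp is well clear to the left, and a yellow mug stands at (276,310).

```bash
cat > h.py <<'E'
import cv2,numpy as np
from workcell import bot
def ray(p,uv):
    d=np.linalg.inv(p['intrinsics'])@np.array([*uv,1.]);R=np.array(p['R']);t=np.array(p['t'])
    return -R.T@t, R.T@d
def at_z(p,uv,z):
    c,d=ray(p,uv);return c+d*(z-c[2])/d[2]
def tri(rs):
    A=0;b=0
    for c,d in rs:
        d=d/np.linalg.norm(d);P=np.eye(3)-np.outer(d,d);A=A+P;b=b+P@c
    return np.linalg.solve(A,b)
def proj(p,X):
    x=p['intrinsics']@(np.array(p['R'])@np.array(X)+p['t']);return x[:2]/x[2]
E
python3 - <<'E'
from h import *
P={n:bot.grab_frame(n) for n in("top","scene")}
def blob(m,near,r):
    n,l,s,c=cv2.connectedComponentsWithStats(m.astype(np.uint8))
    k=min((i for i in range(1,n) if s[i,4]>20),key=lambda i:np.hypot(*(c[i]-near)));return l==k,c[k],s[k]
rs=[]
for n,near in(("top",(392,206)),("scene",(172,151))):
    im=P[n]['img'];m=im.max(2)<60
    b,c,s=blob(m,near,20);print(n,c,s);rs.append(ray(P[n],c))
B=tri(rs);print('ball',B)
# stone
im=P['top']['img'].astype(int);h=cv2.cvtColor(P['top']['img'],cv2.COLOR_RGB2HSV)
m=(h[...,0]<11)&(h[...,1]>110)&(im[...,0]>120)
b,c,s=blob(m,(376,110),20);print(c,s)
ys,xs=np.nonzero(b)
W=np.array([at_z(P['top'],(x,y),.054)[:2] for x,y in zip(xs,ys)],np.float32)
r=cv2.minAreaRect(W);print('stone',r);bx=cv2.boxPoints(r);print(bx)
u,sv,v=np.linalg.svd(W-W.mean(0),full_matrices=False);print('yaw',np.arctan2(v[0,1],v[0,0]),W.mean(0))
d=bot.trace('stone_nut',P['top'])[0]['region'];ys,xs=np.nonzero(d)
W=np.array([at_z(P['top'],(x,y),.097)[:2] for x,y in zip(xs,ys)],np.float32)
print('nut',cv2.minAreaRect(W),W.mean(0))
c=P['top']['img'][150:270,330:430];cv2.imwrite('pics/c1.png',cv2.resize(c,None,fx=5,fy=5,interpolation=cv2.INTER_CUBIC)[:,:,::-1])
E
```

```text
top [391.53125 204.4375 ] [385 200  13  12  32]
scene [171.05555556 150.79166667] [164 145  15  13 144]
ball [ 0.5804835  -0.20067908  0.16754891]
[359.76 109.6 ] [359 103   4  16  25]
stone ((0.7891741394996643, -0.15819884836673737), (0.032968729734420776, 0.006501457653939724), 0.6539098024368286)
[[ 0.77265376 -0.15513645]
 [ 0.7727279  -0.1616375 ]
 [ 0.8056945  -0.16126125]
 [ 0.8056204  -0.1547602 ]]
yaw -3.0837164 [ 0.791127   -0.15657239]
nut ((0.5998756885528564, -0.19247221946716309), (0.05789516121149063, 0.025373993441462517), 68.25740051269531) [ 0.602603   -0.19175173]
```

View pics/c1.png

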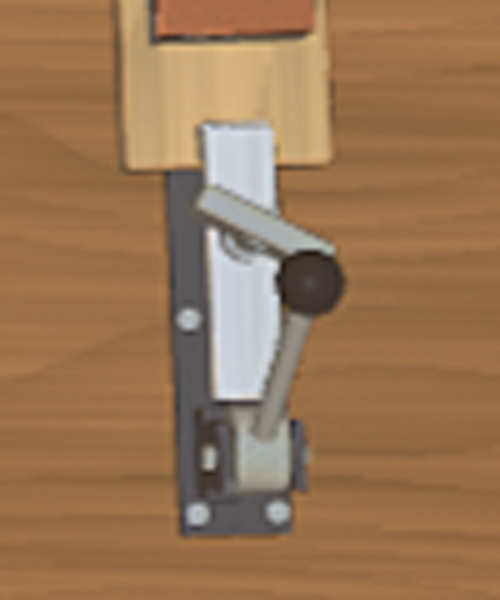

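The crop shows the strap's left edge running from (370.4,176) to (373,230) in full-image pixels, and the wing from (370,190) to (397,200). I'll move to hover above the ball.

```bash
python3 -m jog '[[[-34,-35,0,0,0,0,1],[-34,-35,0,0,0,0,1],[-34,-35,0,0,0,0,1],[-34,-35,0,0,0,0,1],[-34,-35,0,0,0,0,1]]]'
python3 -m jog '[[[-34,-35,0,0,0,0,1],[-34,-35,0,0,0,0,1],[-34,-35,0,0,0,0,1],[-34,-35,0,0,0,0,1],[-34,-35,0,0,0,0,1]]]'
python3 -m jog '[[[-34,-35,0,0,0,0,1],[-34,-35,0,0,0,0,1],[-34,-35,0,0,0,0,1],[-34,-35,0,0,0,0,1],[-34,-35,0,0,0,0,1]]]'
python3 - <<'E'
from h import *
p=bot.grab_frame('top')
f=lambda x,y,z:at_z(p,(330+x/5,150+y/5),z)
a,b=f(202,130,.049),f(215,400,.049);print(a,b,np.arctan2(*(a-b)[1::-1]))
a,b=f(272,130,.049),f(278,235,.049);print(a,b,np.arctan2(*(a-b)[1::-1]))
a,b=f(120,0,.03),f(125,160,.03);print(np.arctan2(*(a-b)[1::-1]))
a,b=f(200,200,.097),f(335,250,.097);print('wing',a,b,np.arctan2(*(a-b)[1::-1]),np.linalg.norm(a-b))
im=p['img'];r=im[100,376].astype(int);m=(np.abs(im.astype(int)-r).sum(2)<50)
n,l,s,c=cv2.connectedComponentsWithStats(m.astype(np.uint8));k=l[100,376];print(s[k])
ys,xs=np.nonzero(l==k);W=np.array([at_z(p,q,.054)[:2] for q in zip(xs,ys)],np.float32)
print('stone',cv2.minAreaRect(W))
s=bot.observe();print(s['clock'],s['position'],s['tool_rot'],s['qpos'])
E
```

```text
clock: 1.25
position: [0.3097, 0.3667, 0.304]
tool_rot: [3.141, 0.0, 2.805]
force: [1.6, 0.5, 0.1]
grip_width: 0.0856
finger_force: 0.0
clock: 1.75
position: [0.4123, 0.1453, 0.3043]
tool_rot: [3.141, 0.001, 2.805]
force: [0.5, 0.9, -0.1]
grip_width: 0.0851
finger_force: 0.0
clock: 2.25
position: [0.5149, -0.0761, 0.3041]
tool_rot: [3.141, 0.001, 2.805]
force: [1.5, 1.1, 0.4]
grip_width: 0.0854
finger_force: 0.0
[ 0.64722847 -0.18201414  0.049     ] [ 0.53053981 -0.18877677  0.049     ] 0.05788967729037572
[ 0.64778803 -0.21223722  0.049     ] [ 0.60226513 -0.21520902  0.049     ] 0.06518897474950308
0.04291822190433306
wing [ 0.61276122 -0.17254196  0.097     ] [ 0.59325877 -0.22790825  0.097     ] 1.2321237315695626 0.05870070113005944
[     0      0    560    420 181176]
stone ((0.5859201550483704, 0.018046855926513672), (0.9129728078842163, 1.2320281267166138), 1.5497270822525024)
2.3 [ 0.51681299 -0.08346624  0.3043051 ] [-3.13910481  0.0031655   2.79857902] [-0.15013729  0.36823785  0.25449271  1.87783976 -0.11123529  0.90694307
  1.38422911]
```

```bash
python3 -m jog '[[[-32.5,-30,0,0,0,0,1],[-32.5,-30,0,0,0,0,1],[-32.5,-30,0,0,0,0,1],[0,0,0,0,0,0.149,1],[0,0,0,0,0,0.149,1]]]' >/dev/null
python3 -m jog '[[[0,0,0,0,0,0.149,1],[0,0,0,0,0,0.149,1],[0,0,0,0,0,0.149,1],[0,0,0,0,0,0.149,1],[0,0,0,0,0,0.149,1]]]' 
python3 -m jog '[[[0,0,0,0,0,0.149,1],[0,0,0,0,0,0.149,1],[0,0,0,0,0,0.149,1],[0,0,0,0,0,0.149,1],[0,0,0,0,0,0.149,1]]]' >/dev/null
python3 -m jog '[[[0,0,0,0,0,0.149,1],[0,0,0,0,0,0.149,1],[0,0,0,0,0,0.149,1],[0,0,0,0,0,0.149,1],[0,0,0,0,0,0.149,1]]]' 
python3 -m jog '[[[0,0,0,0,0,0.06,1],[0,0,0,0,0,0,1],[0,0,0,0,0,0,1]]]'
python3 - <<'E'
from h import *
from scipy.spatial.transform import Rotation as Ro
s=bot.observe();p=bot.grab_frame('wrist')
print(s['clock'],s['position'],s['tool_rot'],s['qpos'])
T=np.eye(4);T[:3,:3]=Ro.from_euler('xyz',s['tool_rot']).as_matrix();T[:3,3]=s['position']
C=np.linalg.inv(T@p['tool_from_camera']);p['R']=C[:3,:3];p['t']=C[:3,3]
o=np.array([.604,-.200,0]);c,sn=np.cos(.06),np.sin(.06)
L=lambda x,y,z:o+[c*x-sn*y,sn*x+c*y,z]
im=p['img'].copy()
pts={'ball':L(-.025,0,.165),'piv':L(-.095,0,.055),'s1':L(.045,.015,.049),'s2':L(.045,-.015,.049),'w1':o+[.03*np.cos(1.232),.03*np.sin(1.232),.097],'w2':o+[-.03*np.cos(1.232),-.03*np.sin(1.232),.097]}
for k,X in pts.items():
    u=proj(p,X);print(k,u.round());cv2.drawMarker(im,tuple(int(v) for v in u),(0,255,0),0,12,1)
cv2.imwrite('pics/w1.png',im[:,:,::-1])
E
```

```text
clock: 3.3
position: [0.5767, -0.1912, 0.3039]
tool_rot: [3.142, -0.0, 1.756]
force: [0.1, -0.4, -0.2]
grip_width: 0.0853
finger_force: 0.0
clock: 4.3
position: [0.5767, -0.1911, 0.304]
tool_rot: [-3.141, -0.0, 0.266]
force: [1.0, -0.0, 0.7]
grip_width: 0.0856
finger_force: 0.0
clock: 4.6
position: [0.5767, -0.1912, 0.3038]
tool_rot: [-3.142, 0.0, 0.214]
force: [-0.1, -0.1, 0.6]
grip_width: 0.0856
finger_force: 0.0
4.6 [ 0.57670479 -0.19115249  0.30382688] [-3.14153995e+00  1.47817505e-04  2.14290763e-01] [-0.35969199  0.68455364  0.94292503  1.67970574 -0.61146062  1.10029151
 -0.59043833]
ball [294. 225.]
piv [280. 246.]
s1 [286. 121.]
s2 [314. 126.]
w1 [268. 158.]
w2 [322. 191.]
```

View pics/w1.png

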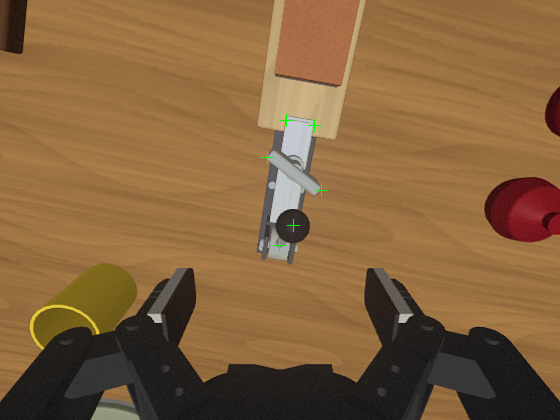

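The wrist view confirms the model: the ball at (293,225), the wing ends at (268,158) and (321,191), and the strap end at (286–314,122) all fall on the projected marks. Next I descend and pinch the ball.

```bash
python3 -m jog '[[[0,0,0,0,0,0.147,1],[1.7,10.4,0,0,0,0.007,1],[0,0,30,0,0,0,1],[0,0,30,0,0,0,1],[0,0,26,0,0,0,1]]]' 40
python3 -m jog '[[[0,0,0,0,0,0,0.3],[0,0,0,0,0,0,0.1],[0,0,0,0,0,0,0.1],[0,0,0,0,0,0,0.1],[0,0,0,0,0,0,0.1]]]' 40
python3 -m jog '[[[0,0,0,0,0,0,0.1],[0,0,0,0,0,0,0.1]]]' 40
```

```text
clock: 5.15
position: [0.5789, -0.2023, 0.2166]
tool_rot: [-3.141, 0.0, 0.062]
force: [0.2, -0.5, -1.0]
grip_width: 0.0855
finger_force: 0.0
clock: 5.65
position: [0.58, -0.2007, 0.2191]
tool_rot: [-3.14, -0.002, 0.059]
force: [1.0, 6.2, 5.7]
grip_width: 0.0239
finger_force: 38.9
clock: 5.85
position: [0.58, -0.2007, 0.2191]
tool_rot: [-3.14, -0.002, 0.059]
force: [1.8, 6.2, 6.5]
grip_width: 0.0237
finger_force: 38.9
```

```bash
python3 -m jog '[[[-11.3,0,-6.5,0,0,0,0.1],[-11.9,0,-5.3,0,0,0,0.1],[-12.3,0,-4.1,0,0,0,0.1],[-12.7,0,-2.8,0,0,0,0.1],[-12.9,0,-1.5,0,0,0,0.1]]]' 40
```

```text
clock: 6.35
position: [0.5184, -0.2039, 0.2389]
tool_rot: [-3.14, -0.002, 0.06]
force: [2.4, 7.4, -2.9]
grip_width: 0.0238
finger_force: 39.5
```

```bash
python3 -m jog '[[[-13,0,-0.3,0,0,0,0.1],[-13,0,1,0,0,0,0.1],[-12.8,0,2.3,0,0,0,0.1],[-12.5,0,3.6,0,0,0,0.1],[-12.1,0,4.8,0,0,0,0.1]]]' 40
python3 -m jog '[[[-11.5,0,6,0,0,0,0.1],[-10.9,0,7.1,0,0,0,0.1],[-10.1,0,8.2,0,0,0,0.1],[-6.6,0,6.3,0,0,0,0.1],[-2.7,0,2.8,0,0,0,0.1]]]' 40
python3 -m jog '[[[0,0,0,0,0,0,0.1]]]' 40
```

```text
clock: 6.85
position: [0.4549, -0.2075, 0.2274]
tool_rot: [-3.139, -0.002, 0.06]
force: [1.3, 9.9, 1.9]
grip_width: 0.0231
finger_force: 38.9
clock: 7.35
position: [0.4127, -0.2113, 0.1966]
tool_rot: [-3.141, -0.001, 0.058]
force: [0.2, 1.1, 0.2]
grip_width: 0.0082
finger_force: 0.0
clock: 7.45
position: [0.4132, -0.2114, 0.1966]
tool_rot: [3.141, -0.001, 0.058]
force: [0.0, 0.7, -0.2]
grip_width: 0.0088
finger_force: 0.0
```

The gripper slipped off the ball near the end, so I'll check where the lever stands.

```bash
cat >> h.py <<'E'
from scipy.spatial.transform import Rotation as Ro
o=np.array([.604,-.200,0]);c_,s_=np.cos(.06),np.sin(.06)
L=lambda x,y,z:o+[c_*x-s_*y,s_*x+c_*y,z]
def wrist():
    s=bot.observe();p=bot.grab_frame('wrist')
    T=np.eye(4);T[:3,:3]=Ro.from_euler('xyz',s['tool_rot']).as_matrix();T[:3,3]=s['position']
    C=np.linalg.inv(T@p['tool_from_camera']);p['R']=C[:3,:3];p['t']=C[:3,3];return s,p
ballq=lambda q:L(-.095+.13*np.sin(.698-q),0,.055+.13*np.cos(.698-q))
E
python3 - <<'E'
from h import *
s,w=wrist();p=bot.grab_frame('scene');t=bot.grab_frame('top')
out=[]
for f,(u0,v0,W) in((p,(90,80,200)),(t,(330,150,150)),(w,None)) if False else ((p,(90,60,200)),(t,(310,170,150))):
    im=f['img'].copy()
    for q,col in((1.2,(255,0,0)),(1.5,(0,255,0))):
        u=proj(f,ballq(q));cv2.drawMarker(im,tuple(int(v) for v in u),col,0,5,1);print(q,u.round(1))
    out.append(cv2.resize(im[v0:v0+W,u0:u0+W],(400,400),interpolation=cv2.INTER_CUBIC))
cv2.imwrite('pics/c2.png',np.hstack(out)[:,:,::-1])
E
```

```text
1.2 [199.9 118.1]
1.5 [206.6 121.9]
1.2 [396.1 275.8]
1.5 [393.9 290.6]
```

View pics/c2.png

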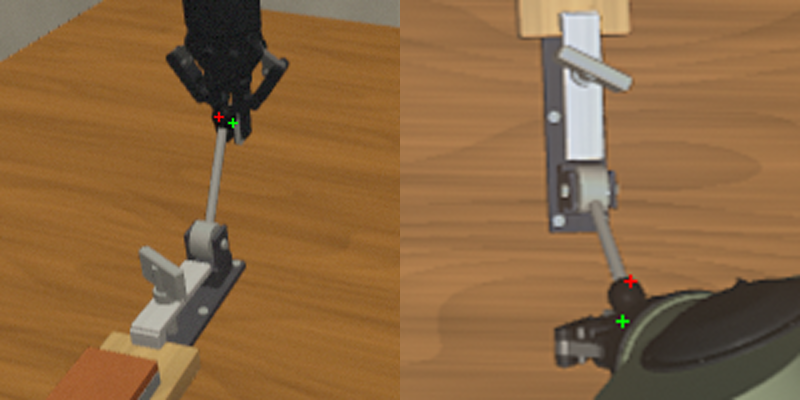

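The lever stands at about q = 1.29: the ball is at (627,293) in the crop, just short of the open-stop mark at (622,321). The closed fingers are on the robot side of it. I'll open them, straddle the ball a bit deeper and finish the stroke.

```bash
python3 -m jog '[[[0,0,0,0,0,0,1],[0,0,0,0,0,0,1],[0,0,0,0,0,0,1],[0,0,0,0,0,0,1],[0,0,0,0,0,0,1]]]' 60
python3 -m jog '[[[0,0,-14,0,0,0,1],[12,0,0,0,0,0,1],[11,0,0,0,0,0,1],[0,0,0,0,0,0,0.1],[0,0,0,0,0,0,0.1]]]' 60
python3 -m jog '[[[0,0,0,0,0,0,0.1],[0,0,0,0,0,0,0.1],[0,0,0,0,0,0,0.1],[0,0,0,0,0,0,0.1]]]' 60
```

```text
clock: 8.1
position: [0.413, -0.2112, 0.1963]
tool_rot: [3.142, 0.0, 0.058]
force: [-0.5, -1.3, -0.3]
grip_width: 0.08
finger_force: 0.0
clock: 8.6
position: [0.4359, -0.2098, 0.2098]
tool_rot: [3.141, 0.001, 0.058]
force: [-0.4, 0.0, -0.5]
grip_width: 0.0592
finger_force: 0.0
clock: 9.0
position: [0.4349, -0.2084, 0.21]
tool_rot: [-3.137, 0.002, 0.058]
force: [-8.0, 12.8, 11.5]
grip_width: 0.023
finger_force: 58.1
```

```bash
python3 -m jog '[[[-5.5,0,4,0,0,0,0.1],[-5.5,0,4.5,0,0,0,0.1],[-5,0,5,0,0,0,0.1]]]' 60
python3 -m jog '[[[-5,0,5,0,0,0,0.1],[-2,0,2,0,0,0,0.1],[0,0,0,0,0,0,0.1]]]' 60
python3 - <<'E'
from h import *
p=bot.grab_frame('scene');t=bot.grab_frame('top')
out=[]
for f,(u0,v0,W) in((p,(90,60,200)),(t,(310,170,150))):
    im=f['img'].copy()
    u=proj(f,ballq(1.5));cv2.drawMarker(im,tuple(int(v) for v in u),(0,255,0),0,5,1)
    out.append(cv2.resize(im[v0:v0+W,u0:u0+W],(400,400),interpolation=cv2.INTER_CUBIC))
cv2.imwrite('pics/c3.png',np.hstack(out)[:,:,::-1])
E
```

```text
clock: 9.3
position: [0.4196, -0.2092, 0.1965]
tool_rot: [-3.138, 0.0, 0.058]
force: [10.5, 15.3, -8.4]
grip_width: 0.0231
finger_force: 59.0
clock: 9.6
position: [0.4142, -0.2094, 0.1897]
tool_rot: [-3.138, -0.002, 0.059]
force: [11.5, 13.2, -7.9]
grip_width: 0.0231
finger_force: 61.4
```

View pics/c3.png

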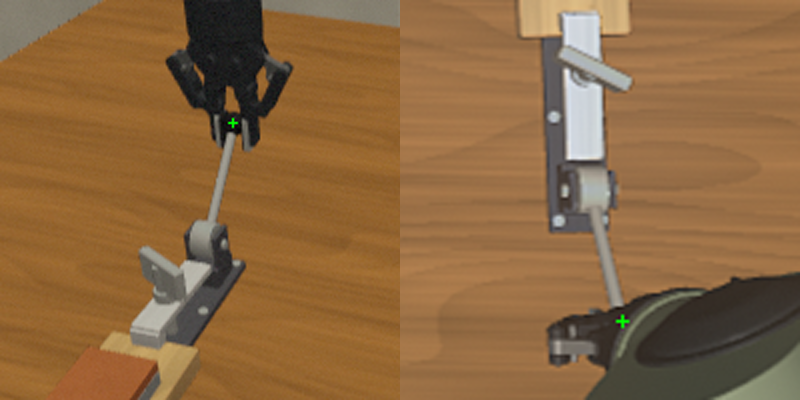

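```bash
python3 -m jog '[[[-2.5,0,3,0,0,0,0.1],[-2.5,0,3,0,0,0,0.1]]]' 60
python3 -m jog '[[[-1.5,0,2,0,0,0,0.1],[-1.5,0,2,0,0,0,0.1]]]' 60
```

```text
clock: 9.9
position: [0.4098, -0.2097, 0.1848]
tool_rot: [-3.138, -0.004, 0.06]
force: [-15.0, 14.5, 46.9]
grip_width: 0.0229
finger_force: 59.5
clock: 10.1
position: [0.4049, -0.2102, 0.1804]
tool_rot: [-3.137, -0.001, 0.058]
force: [-7.0, 16.7, 7.5]
grip_width: 0.0191
finger_force: 25.3
```

The gripper met the stop, with reaction peaking at 47 N on the tool, so the lever is fully open. Now I release, rise, and go over the nut with the yaw set along the wing.

```bash
python3 -m jog '[[[0,0,0,0,0,0,1],[0,0,0,0,0,0,1],[0,0,0,0,0,0,1],[0,0,0,0,0,0,1],[0,0,0,0,0,0,1]]]' 40
python3 -m jog '[[[0,0,-30,0,0,0,1],[0,0,-40,0,0,0,1],[0,0,-30,0,0,0,0.6],[40,0,0,0,0,0,0.6],[40,0,0,0,0,0,0.6]]]'
python3 -m jog '[[[40,0,0,0,0,0,0.6],[40,1,0,0,0,0,0.6],[39,1,0,0,0,0,0.6],[0,0,0,0,0,-0.147,0.6],[0,0,0,0,0,-0.147,0.6]]]'
python3 -m jog '[[[0,0,0,0,0,-0.147,0.6],[0,0,0,0,0,-0.147,0.6],[0,0,0,0,0,-0.147,0.6],[0,0,0,0,0,-0.147,0.6],[0,0,0,0,0,-0.147,0.6]]]'
python3 -m jog '[[[0,0,0,0,0,-0.147,0.6],[0,0,0,0,0,0,0.6]]]'
python3 - <<'E'
from h import *
s,w=wrist();t=bot.grab_frame('top')
print(s['clock'],s['position'],s['tool_rot'],s['qpos'])
w1=lambda a,k:o+[k*.03*np.cos(a),k*.03*np.sin(a),.097]
out=[]
for f in(w,t):
    im=f['img'].copy()
    for X in(w1(1.232,1),w1(1.232,-1),ballq(1.5)):
        u=proj(f,X);print(u.round());cv2.drawMarker(im,tuple(int(np.clip(v,0,600)) for v in u),(0,255,0),0,7,1)
    out.append(cv2.resize(im,(400,300)) if f is w else cv2.resize(im[150:350,270:470],(300,300)))
cv2.imwrite('pics/c4.png',np.hstack(out)[:,:,::-1])
E
```

```text
clock: 10.6
position: [0.405, -0.2118, 0.1798]
tool_rot: [3.141, 0.0, 0.058]
force: [-0.1, -0.1, -0.2]
grip_width: 0.0853
finger_force: 0.0
clock: 11.1
position: [0.4863, -0.2066, 0.2809]
tool_rot: [-3.141, -0.002, 0.058]
force: [0.9, -0.6, 0.3]
grip_width: 0.0512
finger_force: 0.0
clock: 11.6
position: [0.6043, -0.2021, 0.2789]
tool_rot: [3.141, 0.002, 0.358]
force: [-0.2, -0.1, -0.6]
grip_width: 0.0514
finger_force: 0.0
clock: 12.1
position: [0.6038, -0.2022, 0.2797]
tool_rot: [-3.141, 0.0, 1.093]
force: [-0.1, 1.4, 0.2]
grip_width: 0.0518
finger_force: 0.0
clock: 12.3
position: [0.6037, -0.2024, 0.2799]
tool_rot: [3.141, -0.0, 1.236]
force: [-0.7, -0.6, 0.2]
grip_width: 0.0511
finger_force: 0.0
12.3 [ 0.60370992 -0.20237727  0.27988629] [ 3.14145470e+00 -4.08003322e-04  1.23628621e+00] [-0.17429976  0.65404437  0.64464088  1.61534117 -0.44319151  1.0225603
  0.27161143]
[279. 172.]
[279. 236.]
[ 66. 308.]
[370. 189.]
[397. 200.]
[394. 291.]
```

View pics/c4.png

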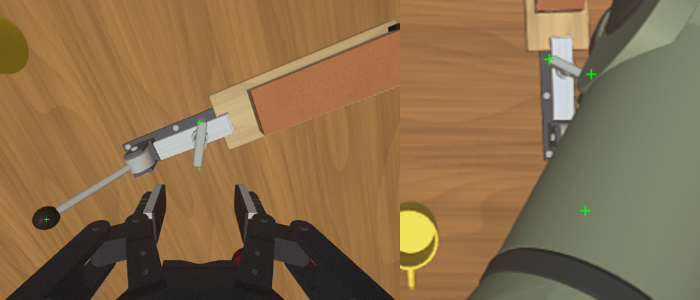

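The wrist view shows the lever ball on its open mark at (46,218) in the composite. The wing runs from (203,125) to (198,165), about 0.1 rad clockwise of my estimate. I'll correct the yaw, descend and grip the wing.

```bash
python3 -m jog '[[[2,-0.8,40,0,0,0.08,0.6],[0,0,40,0,0,0,0.6],[0,0,35,0,0,0,0.6],[0,0,20,0,0,0,0.6],[0,0,7,0,0,0,0.6]]]' 40
python3 -m jog '[[[0,0,0,0,0,0,0],[0,0,0,0,0,0,0],[0,0,0,0,0,0,0],[0,0,0,0,0,0,0],[0,0,0,0,0,0,0]]]' 40
```

```text
clock: 12.9
position: [0.6028, -0.1998, 0.1355]
tool_rot: [-3.139, 0.001, 1.15]
force: [-0.3, -0.6, -0.2]
grip_width: 0.051
finger_force: 0.0
clock: 13.4
position: [0.6041, -0.2003, 0.1392]
tool_rot: [3.14, -0.0, 1.153]
force: [-1.4, -0.5, 7.8]
grip_width: 0.0113
finger_force: 42.7
```

```bash
python3 -m jog '[[[0,0,-2,0,0,0.12,0],[0,0,0,0,0,0.12,0],[0,0,0,0,0,0.12,0],[0,0,0,0,0,0.12,0],[0,0,0,0,0,0.12,0]]]' 40
python3 -m jog '[[[0,0,0,0,0,0.12,0],[0,0,0,0,0,0.12,0],[0,0,0,0,0,0.12,0],[0,0,0,0,0,0.12,0],[0,0,0,0,0,0.013,0]]]' 40
python3 -m jog '[[[0,0,0,0,0,0,0],[0,0,0,0,0,0,0]]]' 40
```

```text
clock: 13.9
position: [0.6037, -0.1997, 0.1394]
tool_rot: [-3.141, 0.0, 0.549]
force: [3.4, -2.5, -19.9]
grip_width: 0.011
finger_force: 43.5
clock: 14.4
position: [0.6036, -0.1993, 0.1394]
tool_rot: [-3.141, 0.001, 0.058]
force: [0.7, 0.2, -13.6]
grip_width: 0.0115
finger_force: 44.4
clock: 14.6
position: [0.6036, -0.1993, 0.1395]
tool_rot: [-3.14, 0.001, 0.064]
force: [0.7, 3.9, -18.9]
grip_width: 0.0114
finger_force: 43.7
```

Now I open, rise, and check the alignment with the wrist camera.

```bash
python3 -m jog '[[[0,0,0,0,0,0,0.6],[0,0,0,0,0,0,0.6],[0,0,0,0,0,0,0.6],[0,0,0,0,0,0,0.6],[0,0,-40,0,0,0,0.6]]]' 40
python3 -m jog '[[[0,0,-50,0,0,0,0.6],[-40,0,-50,0,0,0,0.6],[-40,0,-10,0,0,0,0.6],[0,0,0,0,0,0,0.6],[0,0,0,0,0,0,0.6]]]' 40
python3 - <<'E'
from h import *
s,w=wrist();print(s['clock'],s['position'],s['tool_rot'])
np.savez('w5.npz',**{k:w[k] for k in('img','intrinsics','R','t')})
us=[proj(w,L(x,y,z)) for x in(-.1,.1) for y in(-.035,.035) for z in(.05,.1)]
lo=np.floor(np.min(us,0)).astype(int);hi=np.ceil(np.max(us,0)).astype(int);lo=np.maximum(lo,0)
im=w['img'][lo[1]:hi[1],lo[0]:hi[0]];k=min(580/im.shape[0],780/im.shape[1])
cv2.imwrite('pics/c5.png',cv2.resize(im,None,fx=k,fy=k,interpolation=cv2.INTER_CUBIC)[:,:,::-1]);print(lo,k)
E
```

```text
clock: 15.1
position: [0.6024, -0.1992, 0.1768]
tool_rot: [-3.14, 0.005, 0.061]
force: [-0.3, 0.6, 0.1]
grip_width: 0.0511
finger_force: 0.0
clock: 15.6
position: [0.5326, -0.2043, 0.2796]
tool_rot: [-3.141, -0.002, 0.061]
force: [0.4, 0.5, 0.0]
grip_width: 0.0513
finger_force: 0.0
15.6 [ 0.5325506  -0.20428755  0.27955507] [-3.14107770e+00 -1.61142555e-03  6.05686132e-02]
[230   0] 2.426778242677824
```

View pics/c5.png

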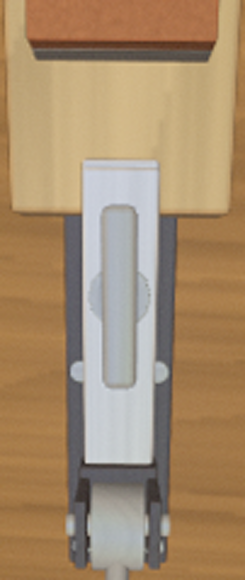

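The wing's centre line lies at column 119.5 from top to bottom and the strap's centre at about 120, so they are in line. Next I close the lever, gripping the ball deeper this time.

```bash
python3 -m jog '[[[-39,0,0,0,0,0,1],[-39,0,0,0,0,0,1],[-39,0,0,0,0,0,1],[0,0,35,0,0,0,1],[0,0,35,0,0,0,1]]]' 60
python3 -m jog '[[[0,0,22,0,0,0,1],[0,0,0,0,0,0,1],[0,0,0,0,0,0,0.1],[0,0,0,0,0,0,0.1],[0,0,0,0,0,0,0.1]]]' 60
python3 -m jog '[[[0,0,0,0,0,0,0.1],[0,0,0,0,0,0,0.1],[0,0,0,0,0,0,0.1]]]' 60
```

```text
clock: 16.15
position: [0.4165, -0.2113, 0.2082]
tool_rot: [3.141, -0.002, 0.061]
force: [1.5, 0.7, -0.9]
grip_width: 0.0853
finger_force: 0.0
clock: 16.65
position: [0.4164, -0.2116, 0.1877]
tool_rot: [3.141, -0.001, 0.061]
force: [0.0, -0.5, 0.2]
grip_width: 0.0437
finger_force: 0.0
clock: 16.95
position: [0.4151, -0.2094, 0.1868]
tool_rot: [-3.137, 0.002, 0.062]
force: [-6.7, 15.3, 8.8]
grip_width: 0.0233
finger_force: 58.2
```

```bash
python3 -m jog '[[[9.5,-1,-8.9,0,0,0,0.1],[10.3,-1,-7.9,0,0,0,0.1],[11.1,0,-6.8,0,0,0,0.1],[11.7,0,-5.6,0,0,0,0.1],[12.2,0,-4.4,0,0,0,0.1]]]' 60
python3 -m jog '[[[12.6,0,-3.2,0,0,0,0.1],[12.8,0,-1.9,0,0,0,0.1],[13,0,-0.6,0,0,0,0.1],[13,0,0.6,0,0,0,0.1],[12.8,0,1.9,0,0,0,0.1]]]' 60
```

```text
clock: 17.45
position: [0.4702, -0.206, 0.2211]
tool_rot: [-3.141, 0.001, 0.061]
force: [-2.3, -0.7, -4.9]
grip_width: 0.0235
finger_force: 59.4
clock: 17.95
position: [0.5348, -0.2025, 0.2241]
tool_rot: [3.141, 0.0, 0.061]
force: [-3.8, -4.5, -0.8]
grip_width: 0.0231
finger_force: 59.8
```

```bash
python3 -m jog '[[[12.6,0,3.2,0,0,0,0.1],[12.2,0,4.4,0,0,0,0.1],[11.7,0,5.6,0,0,0,0.1]]]' 60
python3 -m jog '[[[11,0,6.8,0,0,0,0.1],[10.3,0,7.9,0,0,0,0.1]]]' 60
python3 -m jog '[[[2,0,1.7,0,0,0,0.1]]]' 60
```

```text
clock: 18.25
position: [0.5713, -0.2006, 0.2104]
tool_rot: [3.141, 0.0, 0.06]
force: [-5.3, -6.4, -2.8]
grip_width: 0.0232
finger_force: 60.0
clock: 18.45
position: [0.5923, -0.1995, 0.1955]
tool_rot: [3.14, 0.001, 0.06]
force: [-13.7, -8.0, 10.1]
grip_width: 0.0234
finger_force: 61.3
clock: 18.55
position: [0.594, -0.1996, 0.194]
tool_rot: [3.141, 0.002, 0.06]
force: [-16.7, -2.1, 23.6]
grip_width: 0.0232
finger_force: 61.6
```

The stop resists with about 28 N, so the lever is closed. I'll release, retreat, and verify.

```bash
python3 -m jog '[[[1,0,0.8,0,0,0,0.1],[0,0,0,0,0,0,1],[0,0,0,0,0,0,1],[0,0,0,0,0,0,1],[0,0,0,0,0,0,1]]]' 60
python3 -m jog '[[[0,0,0,0,0,0,1],[0,0,-30,0,0,0,1],[0,0,-40,0,0,0,1],[0,0,-40,0,0,0,1],[-40,0,0,0,0,0,1]]]'
python3 -m jog '[[[-40,0,0,0,0,0,1],[-40,0,0,0,0,0,1],[-40,0,0,0,0,0,1],[0,0,0,0,0,0,1],[0,0,0,0,0,0,1]]]'
python3 - <<'E'
from h import *
s,w=wrist();p=bot.grab_frame('scene');print(s['clock'],s['position'],s['force'])
out=[]
for f in(w,p):
    im=f['img'].copy()
    for q,col in((0,(0,255,0)),(.1,(255,0,0))):
        u=proj(f,ballq(q));print(u.round());cv2.drawMarker(im,tuple(int(np.clip(v,0,559)) for v in u),col,0,5,1)
    u=proj(f,L(-.03,0,.09)).astype(int);a,b=max(u[0]-80,0),max(u[1]-80,0)
    out.append(cv2.resize(im[b:b+160,a:a+160],(400,400),interpolation=cv2.INTER_CUBIC));print(a,b)
cv2.imwrite('pics/c6.png',np.hstack(out)[:,:,::-1])
E
```

```text
clock: 19.05
position: [0.5954, -0.1983, 0.1932]
tool_rot: [-3.141, -0.0, 0.061]
force: [-0.3, -0.8, -0.0]
grip_width: 0.0797
finger_force: 0.0
clock: 19.55
position: [0.5591, -0.2013, 0.3075]
tool_rot: [3.138, -0.007, 0.065]
force: [-0.6, -0.6, -1.2]
grip_width: 0.0852
finger_force: 0.0
clock: 20.05
position: [0.4354, -0.2081, 0.3036]
tool_rot: [-3.141, -0.001, 0.061]
force: [0.7, -0.3, -0.5]
grip_width: 0.0852
finger_force: 0.0
20.05 [ 0.43540864 -0.20808701  0.30360117] [ 0.67541425 -0.3415684  -0.45007342]
[284. -18.]
[284.  -3.]
202 0
[169. 160.]
[171. 154.]
97 103
```

View pics/c6.png

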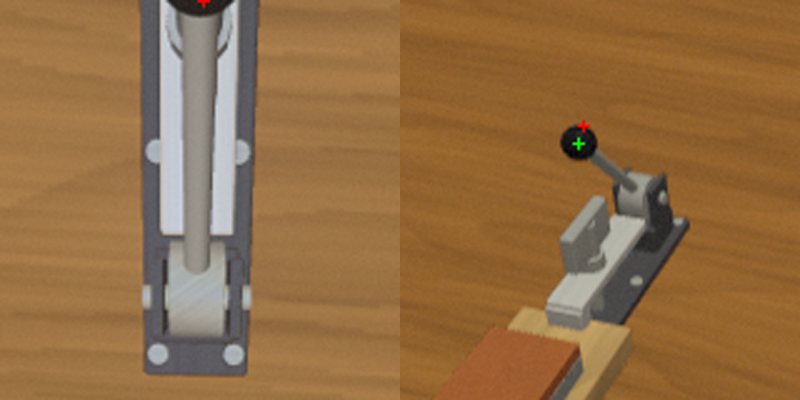

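The scene crop shows the ball at (578,143), on the q = 0 mark. The wing lies along the strap and the robot touches nothing, so I'm handing the job in.

```bash
python3 -c "
from workcell import bot
print(bot.job_done())"
```

```text
the job is handed in; nothing more can be done
None
```

The stone clamp's lever was opened to its stop (the ball slipped from the grip once and was regripped), the wing nut turned clockwise into line with the strap, and the lever closed to its stop again; nothing else was touched, and the job was handed in at about 20 s.

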